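# Move an assay cartridge from incubator to reader through two push-push bays

## Task

The assay cartridge has finished incubating: press it down gently to release the push-push catch of the finned incubator so that it pops up, then lift it out and, keeping it upright, set it into the slot of the reader (the box with the sloping screen). Press it down gently until the reader's catch holds it down; the depth of that catch cannot be seen, so feel for the stop and do not press hard. Leave the incubator's carriage up and the other things where they stand.

Things in the scene. Friction and masses are not known exactly. Their poses are not given: they have to be found in the camera images.
- cartridge: loose grey plastic cartridge, a flat upright box 40 mm (x) by 14 mm (y, pinch it so) by 80 mm high (z), 56 to 112 g, dark grip ribs near its top, foot 3 mm high and 1.2 mm narrower per side. Origin: centre of its underside. Same either way round. At the start it is held down in the incubator, its top about 25 mm above the incubator's top; once released, 46 mm above it.
- cartridge_top (a point): centre of the cartridge's top face, 80 mm above its underside: press here. Fingers pressing here stay above the bay: at the deepest stop it is still 6 mm or more above the bay's top.
- incubator: fixed grey box 104 (x) by 96 mm (y), 90 mm high, aluminium top, cooling fins on both y sides (120 mm over them), small display and knob on its front (-x). Origin: centre of its underside. Mid-top is the slot, 43 mm (x) by 16.4 mm (y), with a black lead-in that widens 5 mm on every side in the top 6 mm. Only the cartridge stands higher than its top.
- incubator_mouth (a point): centre of the incubator's slot at the height of its top, 90 mm above the worktop; axes as incubator.
- incubator_rest (a point): centre of the top of the incubator's carriage, the platform in the slot on which the cartridge stands: 34 mm below the mouth when up. Pressed through the cartridge, the carriage's spring (alike in both bays) answers with 2 to 3 N when up, about 0.15 N more per mm, plus 0.04 N per mm/s of pressing speed; at the stop the force steepens to 4 N or more per mm.
- incubator_carriage (a joint): how far the incubator's carriage is down, m: 0 up, about 0.0206 held by the catch (the start), 0.028 at the felt stop. Push-push catch: press the cartridge down to the stop and let go; it then rises to 0 by itself in about 0.5 s. A press ending more than 1 mm short of the stop does not release it. End a press at 12 to 15 N; over 20 N risks damage.
- reader: fixed white box of the same size (104 by 96 by 90 mm) with a grey top plate, dark vent slits on its y sides and, on its front (-x), a lower sloping console with a dark screen reaching 102 mm out from the box's centre. Same slot in the middle of its top. Origin: centre of its underside; z up.
- reader_mouth (a point): centre of the reader's slot at the height of its top, 90 mm above the worktop; axes as reader. The cartridge's broad side (its x) goes along x here.
- reader_rest (a point): centre of the top of the reader's carriage, the platform in the slot on which the cartridge will stand: 34 mm below the mouth when up. Same spring as in the incubator: 2 to 3 N when up, 6 to 9 N just before the stop, then 4 N or more per mm; end a press at 12 to 15 N; over 20 N risks damage.
- reader_carriage (a joint): how far the reader's carriage is down, m: 0 up (the start). Its catch depth differs between units and does not show: 0.015 to 0.031 when held, the felt stop always about 7 mm deeper. Press to the stop and let go: it comes back about 7 mm and is held. Ending over 1.5 mm short of the stop may let it rise to 0 again; another full press once held throws it up again.
- timer: bystander: white bench timer, 66 by 66 by 18 mm, lying on the worktop; origin at the centre of its underside.
- sample_cup: bystander: sample cup with a red screw lid, 58 mm across, 70 mm high; origin at the centre of its underside.
- petri_dish: bystander: lidded petri dish, 93 mm across, 17 mm high; origin at the centre of its underside.

How it is judged:
On the way, in this order (a step that is already met when the one before it is completed fails the run):
1. the incubator's catch is released: its carriage is up with the cartridge still standing in it (value of joint incubator_carriage below 0.004 m and distance between cartridge and incubator_rest below 0.01 m), for 0.2 s.
2. the cartridge's foot is in the reader's slot (horizontal distance between cartridge and reader_mouth below 0.006 m and z of cartridge in the frame of reader_mouth below -0.02 m), for 0.1 s.
At the end, for the whole second after the job is handed in: The cartridge stands upright (within 7 degrees) in the reader's slot on its carriage (within 6 mm), held down by the catch (carriage at least 13 mm down by itself) and at rest; the incubator's carriage is up (within 4 mm) (value of joint reader_carriage above 0.013 m and distance between cartridge and reader_rest below 0.006 m and angle between cartridge's own z axis and vertical below 0.12 rad and value of joint incubator_carriage below 0.004 m and linear speed of cartridge below 0.02 m/s); the robot touches nothing.
It fails at once if the cartridge presses or scrapes on the incubator (or its carriage) with more than 25 N (contact force between cartridge and incubator above 25 N).
It fails at once if the cartridge presses or scrapes on the reader (or its carriage) with more than 25 N (contact force between cartridge and reader above 25 N).
It fails at once if the cartridge is tilted more than 30 degrees from upright (angle between cartridge's own z axis and vertical above 0.52 rad).
It fails at once if timer, sample cup or petri dish moved more than 20 mm (distance of any of timer, sample_cup, petri_dish from where it was at the start of the episode above 0.02 m).
It also fails if it takes over 64 s, if anything falls off the work surface, if the arm or the gripper's body presses on something with over 40 N, if the wrist force passes 120 N, or if a joint passes its speed limit or range.

## Robot

A 6-joint arm with a two-finger parallel gripper is mounted at the origin on a cart in front of the work surface, level with it; the furniture and walls round the work are solid. World frame = base frame: x ahead of the robot, y to its left, z up, the work surface at z = 0. Lengths are in m, angles in rad, forces in N, time in s.
With the tool pointing down it reaches from about 0.4 to 0.825 m from the base axis. Payload 7 kg.
Tool frame: the origin (TCP) lies midway between the tips of the shut fingers; the grasp point (between the pads) lies 19 mm behind it; z points along the fingers, y is the line along which they close (so a half turn about z gives the same grasp; the last joint's range is limited). The gripper opens to 88 mm and grips with 3 to 60 N. Pads are 19 mm wide; open, the fingers measure 130 mm over their backs; the gripper's body (78 mm by 193 mm) begins 47 mm behind the grasp point.
Start: joints at [0.288, 0.359, 0.012, 0, -1.224, -0.288], TCP at [0.675, -0, 0.193] pointing down, gripper open.
Joint ranges: [-3.07, 3.07], [-1.43, 2.12], [-1.02, 1.25], [-3.03, 1.67], [-3.05, -0], [-3.03, 3.03]. Speed limits (rad/s): [2.39, 2.39, 3.01, 3.14, 3.14, 3.14].

## Interface

Orientations are given as a unit quaternion [w, x, y, z].
In Python, from plant import robot gives the robot as it stands. The module is installed in compiled form; this text tells all that it offers.
- The arm moves only by the tool play_rows, never from a script. Its argument "moves" is a list of rows, each a list of 7 numbers: the turn, a rotation vector about the tool's x, y, z in units of 6 degrees (1.0 is 6 degrees), then the shift along the tool's x, y, z in units of 25 mm (1.0 is 25 mm), then the opening, from 0 (shut) to 1 (fully open). A call has 1 to 10 rows; each row shifts and turns the commanded pose from where the row before left it, along the tool's axes as they then stand; what a row does not reach is not made up. A row lasts 1/12 s, in which the tool goes at most 41.7 mm and 7.16 degrees, less where a joint would pass 70% of its speed; a pose out of reach is approached as far as the arm can. A call is refused whole if a number of a shift passes 1 or a number of a turn 1, either way. A call with a gripper value outside its range is refused whole. The fingers move at their own pace and stop on an object; "newtons" is the grip in N (left out, the last holds). Time passes only in rows, so rows that do not move let the fingers close. It gives the time, the measured TCP pose, the force, the opening and the grip force at its end, in the units of the state.
- robot.read_state(): the state, without advancing time (a new reading comes with each control period).
- robot.get_image(name): name is "scene" or "side" or "wrist"; returns a dict with "frame" (420x560x3 uint8, blue, green, red), "intrinsics" (3x3 intrinsics, pixels), "k1" (the pictures are not rectified: a ray, as slopes to the right and down, at radius r is drawn at 1 + k1 r^2 times it, then the intrinsics apply), "rvec" (rotation vector, rad) and "tvec" (3), from world to camera coordinates, as OpenCV has them. Camera axes: x right, y down, z forward; pixel columns grow to the right and rows downward; lengths in m; the calibration is good to about 2 mm. A picture is of the moment at which its call begins. There is no depth.
- robot.hand_in(): hands the job in; it is judged then, once.
The state is a dict: "time_s": time; "joint_positions": joint angles; "dq": joint speeds; "effort": joint torques, N m; "position": TCP position; "tcp_rot": TCP orientation; "wrist_force": force on the tool from outside, world axes, zero at the start; "wrist_torque": the same for the moment, N m; "gripper_width": finger opening in m; "grip_force": force on a finger pad.
Only numpy, scipy, OpenCV 4.12 (cv2) and the standard library are available. Lean on these libraries where they do the work, as an engineer would, in place of code of your own. Each camera call takes 0.05 s, during which the arm holds its last target. There are 200 camera calls.

## Working session

There is one attempt and no reset: what is moved stays moved. The work goes in short steps, Python scripts to look and compute and a tool call to move; the robot and the scene stay as the last step left them, time stands still between calls to the robot, and variables do not carry over. Pictures are saved under pics/ and viewed, at most 10 in all, crops included, and the job is handed in when it is done.

Besides the shell and the picture viewer there is one more tool, called after "Emit:" by a JSON object that holds its "fn" and its "kwargs", one argument or row to a line. play_rows: Moves the arm, as the interface text tells. Its arguments: {"type":"object","properties":{"moves":{"type":"array","items":{"type":"array","items":{"type":"number"}}},"newtons":{"type":"number"}},"required":["moves"]}

```bash
mkdir -p pics; cat > h.py <<'E'
import numpy as np, cv2
from plant import robot
def snap(n,fn):
    d=robot.get_image(n); cv2.imwrite('pics/'+fn,d['frame']); np.save('pics/'+n+'.npy',{k:d[k] for k in('intrinsics','k1','rvec','tvec')},allow_pickle=True); return d
def cal(n): return np.load('pics/'+n+'.npy',allow_pickle=True).item()
def dist(c): return np.array([c['k1'],0,0,0,0],float)
def ray(c,uv):
    p=cv2.undistortPoints(np.array([[uv]],float),np.array(c['intrinsics']),dist(c)).ravel()
    R=cv2.Rodrigues(np.array(c['rvec'],float))[0]; t=np.array(c['tvec'],float).ravel()
    return -R.T@t, R.T@np.array([p[0],p[1],1])
def onz(c,uv,z):
    o,d=ray(c,uv); return o+d*(z-o[2])/d[2]
def proj(c,P): return cv2.projectPoints(np.array(P,float).reshape(-1,1,3),np.array(c['rvec'],float),np.array(c['tvec'],float),np.array(c['intrinsics']),dist(c))[0].reshape(-1,2)
E
python3 - <<'E'
from h import *
a=snap('scene','s0.png')['frame'];b=snap('wrist','w0.png')['frame']
snap('side','d0.png')
print(robot.read_state())
E
```

```text
{'time_s': 0.15, 'joint_positions': array([ 2.88054148e-01,  3.59241125e-01,  1.12538246e-02, -2.01691405e-04,
       -1.22407869e+00, -2.88102371e-01]), 'dq': array([-0.00150546, -0.00371647,  0.00194154, -0.00076957, -0.00107771,
        0.0003707 ]), 'effort': array([ 1.39394037e-04, -5.83274567e+01,  2.93289685e+01,  7.00122759e+00,
        8.75052094e-03, -9.76538854e-05]), 'position': array([ 6.74595421e-01, -8.15195447e-05,  1.92728582e-01]), 'tcp_rot': array([-5.12692435e-04, -7.07065311e-01,  7.07147958e-01,  3.86196167e-04]), 'wrist_force': array([-0.5265916 ,  1.25809075,  0.22746372]), 'wrist_torque': array([-0.0212179 , -0.06602134, -0.01737578]), 'grip_force': 0.0, 'gripper_width': 0.08789384991799826}
```

View pics/s0.png

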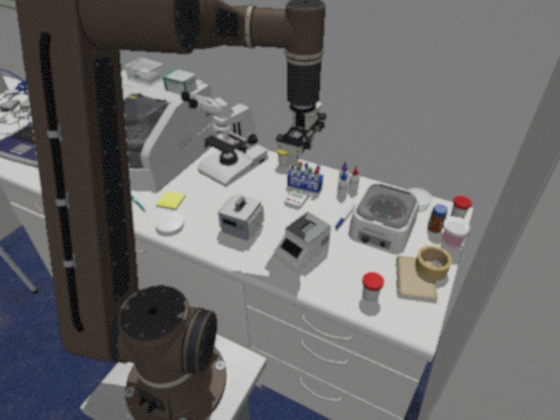

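View pics/w0.png

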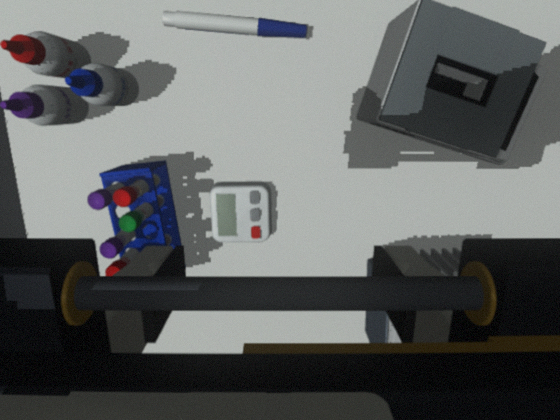

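View pics/d0.png

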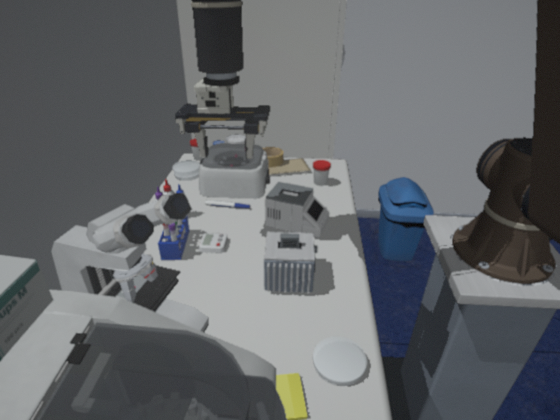

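The scene view shows the incubator near (240,215) with the cartridge top near (240,203), and the reader near (305,240). The side view has the cartridge top near (289,242). The wrist view has the reader's slot at (462,78).

```bash
python3 - <<'E'
from h import *
s,w,d=cal('scene'),cal('wrist'),cal('side')
print('cart top',onz(s,(240,203),.115),onz(d,(289,240),.115))
print('reader mouth w',onz(w,(462,78),.09), 'side',onz(d,(290,193),.09))
for uv in [(420,0),(545,42),(500,150),(380,122)]: print(onz(w,uv,.09))
R=cv2.Rodrigues(np.array(w['rvec']))[0];print(R.round(2),ray(w,(280,210)))
st=robot.read_state();from scipy.spatial.transform import Rotation as Ro
q=st['tcp_rot'];print(Ro.from_quat([q[1],q[2],q[3],q[0]]).as_matrix().round(3))
a=cv2.imread('pics/s0.png')[175:275,180:345];b=cv2.imread('pics/d0.png')[170:300,240:340]
cv2.imwrite('pics/c.png',np.hstack([cv2.resize(a,(490,297),interpolation=3),cv2.resize(b,(228,297),interpolation=3)]))
E
```

```text
cart top [0.50783204 0.12595399 0.115     ] [0.52227576 0.15655704 0.115     ]
reader mouth w [ 0.53257748 -0.09281698  0.09      ] side [ 0.53228432 -0.0833957   0.09      ]
[ 0.57023117 -0.1469252   0.09      ]
[ 0.47172998 -0.11963822  0.09      ]
[ 0.49435434 -0.03786617  0.09      ]
[ 0.59374496 -0.05934675  0.09      ]
[[-1.   -0.    0.  ]
 [-0.    0.96  0.26]
 [-0.    0.26 -0.96]] (array([ 0.67413829, -0.06915945,  0.38455549]), array([-0.00575959,  0.26762584, -0.96353223]))
[[-0.    -1.    -0.001]
 [-1.     0.    -0.   ]
 [ 0.     0.001 -1.   ]]
```

View pics/c.png

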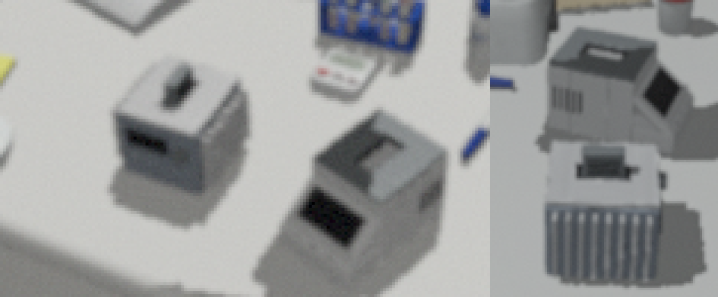

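Emit:
{"fn": "play_rows", "kwargs": {
  "moves": [
    [0,0,1,-0.97,0.5,-0.2,1],
    [0,0,0,-0.97,0.5,-0.2,0.3],
    [0,0,0,-0.97,0.5,-0.2,0.3],
    [0,0,0,-0.97,0.5,-0.2,0.3],
    [0,0,0,-0.97,0.5,-0.2,0.3],
    [0,0,0,-0.97,0.5,-0.2,0],
    [0,0,1,0,0,0,0],
    [0,0,1,0,0,0,0],
    [0,0,1,0,0,0,0],
    [0,0,1,0,0,0,0]
  ]
}}

```text
time_s: 0.98
position: [0.6127, 0.1517, 0.2232]
tcp_rot: [-0.0, -0.498, 0.867, 0.0]
wrist_force: [0.4, -0.7, -0.2]
gripper_width: 0.0332
grip_force: 0.0
```

Emit:
{"fn": "play_rows", "kwargs": {
  "moves": [
    [0,0,1,0,0,0,0],
    [0,0,1,0,0,0,0],
    [0,0,1,0,0,0,0],
    [0,0,1,0,0,0,0],
    [0,0,1,0,0,0,0],
    [0,0,1,0,0,0,0],
    [0,0,1,0,0,0,0],
    [0,0,1,0,0,0,0],
    [0,0,1,0,0,0,0],
    [0,0,1,0,0,0,0]
  ]
}}

```text
time_s: 1.82
position: [0.6128, 0.1513, 0.2231]
tcp_rot: [-0.0, 0.003, 1.0, -0.0]
wrist_force: [0.4, -0.1, -0.1]
gripper_width: 0.0007
grip_force: 0.0
```

```bash
python3 - <<'E'
from h import *
snap('wrist','w1.png');st=robot.read_state();print(st['position'],st['tcp_rot'],st['joint_positions'],st['wrist_force'])
s,d=cal('scene'),cal('side')
print(onz(s,(240.6,199.6),.115),onz(d,(290,235.8),.115))
E
```

```text
[0.61275981 0.15132568 0.22310854] [-3.20832997e-04  6.28827201e-03  9.99980174e-01 -8.46123731e-05] [ 5.50742762e-01  2.70931498e-01 -4.52869672e-02 -2.05746520e-04
 -1.25521200e+00 -2.13405180e+00] [-0.42109955  0.3696692  -0.20925637]
[0.52263586 0.13282217 0.115     ] [0.52102385 0.14176111 0.115     ]
```

View pics/w1.png

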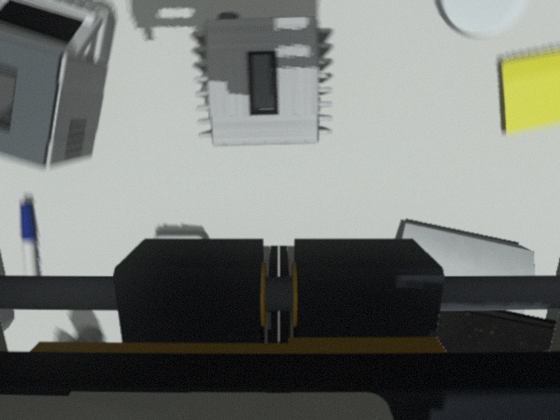

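```bash
python3 - <<'E'
import cv2
a=cv2.imread('pics/w1.png')[0:160,190:340]
cv2.imwrite('pics/c1.png',cv2.resize(cv2.convertScaleAbs(a,alpha=1.3),(562,600),interpolation=2))
E
```

```text
(no output)
```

View pics/c1.png

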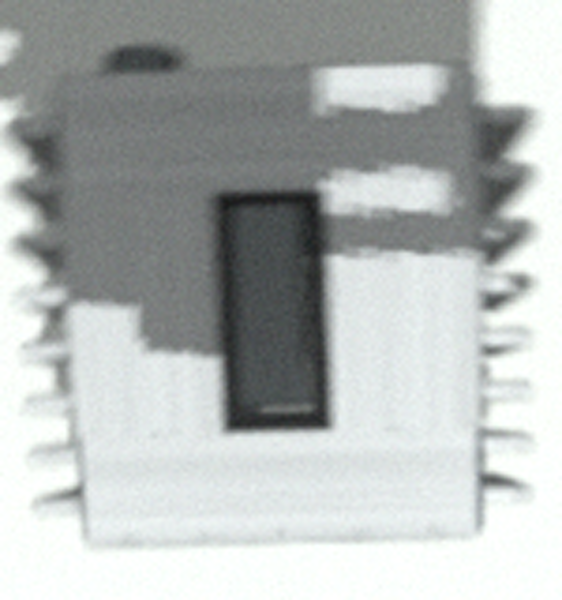

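```bash
python3 - <<'E'
from h import *
w=cal('wrist')
def f(L,z):
    P=np.array([onz(w,(190+u/3.75,v/3.75),z)[:2] for u,v in L]); 
    ax=(P[0]+P[1]-P[2]-P[3]); ay=P[1]+P[2]-P[0]-P[3]
    print(P.round(4).tolist(),'c',P.mean(0).round(4),'ang axes',np.degrees(np.arctan2(ax[1],ax[0])),np.degrees(np.arctan2(ay[1],ay[0])),np.linalg.norm(ax)/2,np.linalg.norm(ay)/2)
f([(62,75),(472,65),(480,535),(85,545)],.09)
f([(217,195),(320,192),(328,428),(225,432)],.09)
f([(233,207),(305,203),(313,412),(245,415)],.115)
E
```

```text
[[0.4711, 0.0948], [0.4696, 0.1839], [0.5707, 0.1878], [0.5726, 0.095]] c [0.521  0.1404] ang axes -178.82951052656975 91.08388061182237 0.10129149981936018 0.09095643683339046
[[0.4959, 0.128], [0.4953, 0.1508], [0.5462, 0.1523], [0.5469, 0.1286]] c [0.5211 0.1399] ang axes -178.80320480647774 91.58983597692593 0.0509662048216494 0.02327487172004253
[[0.5017, 0.1331], [0.501, 0.1478], [0.5425, 0.1492], [0.5431, 0.1347]] c [0.5221 0.1412] ang axes -177.93652926354923 92.44157955876506 0.04145877049948098 0.014596639825586965
```

The wrist crop shows the cartridge top centred at (273,310) in the crop, aligned with the incubator's slot. That puts it at about (0.5215, 0.1405), yaw about 1.3°.

Emit:
{"fn": "play_rows", "kwargs": {
  "moves": [
    [0,0,-0.3,0,0,0,0],
    [0,0,0,0.91,-0.09,0,0],
    [0,0,0,0.91,-0.09,0,0],
    [0,0,0,0.91,-0.09,0,0],
    [0,0,0,0.91,-0.09,0,0],
    [0,0,0,0,0,1,0],
    [0,0,0,0,0,1,0],
    [0,0,0,0,0,1,0],
    [0,0,0,0,0,0.5,0],
    [0,0,0,0,0,0,0]
  ]
}}

```text
time_s: 2.7
position: [0.5202, 0.1385, 0.1329]
tcp_rot: [-0.002, -0.017, 1.0, -0.001]
wrist_force: [-0.7, -0.4, 0.1]
gripper_width: 0.0003
grip_force: 0.0
```

Emit:
{"fn": "play_rows", "kwargs": {
  "moves": [
    [0,0,0,0,0,0,0],
    [0,0,0,0,0,0,0]
  ]
}}

```text
time_s: 2.87
position: [0.5231, 0.1398, 0.137]
tcp_rot: [0.001, -0.016, 1.0, 0.0]
wrist_force: [0.1, -0.6, 0.2]
gripper_width: 0.0006
grip_force: 0.0
```

Emit:
{"fn": "play_rows", "kwargs": {
  "moves": [
    [0,0,0,0,0,0.4,0],
    [0,0,0,0,0,0.3,0],
    [0,0,0,0,0,0,0],
    [0,0,0,0,0,0.08,0],
    [0,0,0,0,0,0.08,0],
    [0,0,0,0,0,0.08,0],
    [0,0,0,0,0,0.08,0],
    [0,0,0,0,0,0,0],
    [0,0,0,0,0,0,0]
  ]
}}

```text
time_s: 3.62
position: [0.5223, 0.1395, 0.1104]
tcp_rot: [-0.0, -0.016, 1.0, -0.0]
wrist_force: [0.0, 0.4, 0.3]
gripper_width: 0.0005
grip_force: 0.0
```

Emit:
{"fn": "play_rows", "kwargs": {
  "moves": [
    [0,0,0,0,0,0.06,0],
    [0,0,0,0,0,0.06,0],
    [0,0,0,0,0,0,0]
  ]
}}

```text
time_s: 3.87
position: [0.5222, 0.1394, 0.1072]
tcp_rot: [-0.0, -0.016, 1.0, -0.0]
wrist_force: [-0.1, 0.6, 0.6]
gripper_width: 0.0003
grip_force: 0.0
```

```bash
python3 - <<'E'
from h import *
a=snap('wrist','w2.png')['frame'][100:400,100:460];b=snap('side','d2.png')['frame'][180:300,230:350]
print(robot.read_state()['wrist_force'],robot.read_state()['position'])
cv2.imwrite('pics/c2.png',np.hstack([cv2.convertScaleAbs(a,alpha=1.4),cv2.resize(b,(300,300),interpolation=2)]))
E
```

```text
[ 0.02951866 -0.02877596 -0.08799623] [0.52229105 0.13946981 0.10739941]
```

View pics/c2.png

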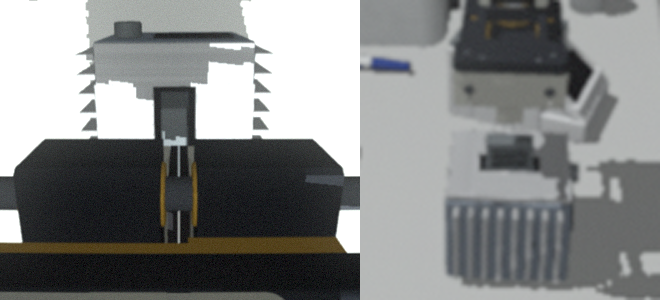

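```bash
python3 - <<'E'
from h import *
d=cal('side');w=cal('wrist')
f=lambda p:((p-[230,180])*2.5+[360,0]).round(0).tolist()
print('tcp',f(proj(d,[[.5223,.1395,.1074]])))
for z in(.09,.1,.107,.115): print(z,f(proj(d,[[.502,.1475,z],[.542,.1475,z],[.542,.1335,z]])), (proj(w,[[.502,.1475,z],[.502,.1335,z],[.5223,.1395,z],[.513,.1395,z]])-[100,100]).round(0).tolist())
E
```

```text
tcp [[508.0, 145.0]]
0.09 [[532.0, 169.0], [484.0, 166.0], [485.0, 156.0]] [[191.0, 98.0], [167.0, 98.0], [176.0, 131.0], [177.0, 116.0]]
0.1 [[532.0, 159.0], [484.0, 157.0], [485.0, 147.0]] [[191.0, 103.0], [166.0, 102.0], [176.0, 136.0], [177.0, 121.0]]
0.107 [[532.0, 153.0], [484.0, 150.0], [485.0, 140.0]] [[192.0, 106.0], [166.0, 105.0], [176.0, 140.0], [177.0, 125.0]]
0.115 [[533.0, 145.0], [484.0, 142.0], [485.0, 132.0]] [[192.0, 110.0], [166.0, 109.0], [176.0, 146.0], [176.0, 129.0]]
```

Emit:
{"fn": "play_rows", "kwargs": {
  "moves": [
    [0,0,0,0,0,0.05,0],
    [0,0,0,0,0,0,0]
  ]
}}

```text
time_s: 4.13
position: [0.5223, 0.1395, 0.106]
tcp_rot: [-0.0, -0.016, 1.0, -0.0]
wrist_force: [-0.4, -1.2, -0.0]
gripper_width: 0.0004
grip_force: 0.0
```

Emit:
{"fn": "play_rows", "kwargs": {
  "moves": [
    [0,0,0,0,0,0.05,0],
    [0,0,0,0,0,0,0]
  ]
}}

```text
time_s: 4.3
position: [0.5222, 0.1395, 0.1047]
tcp_rot: [-0.0, -0.016, 1.0, -0.0]
wrist_force: [-1.1, 0.0, -0.2]
gripper_width: 0.0008
grip_force: 0.0
```

Emit:
{"fn": "play_rows", "kwargs": {
  "moves": [
    [0,0,0,0,0,0.05,0],
    [0,0,0,0,0,0,0]
  ]
}}

```text
time_s: 4.47
position: [0.5222, 0.1394, 0.1035]
tcp_rot: [-0.0, -0.016, 1.0, -0.0]
wrist_force: [0.4, 0.3, -0.1]
gripper_width: 0.0005
grip_force: 0.0
```

Emit:
{"fn": "play_rows", "kwargs": {
  "moves": [
    [0,0,0,0,0,0.05,0],
    [0,0,0,0,0,0,0]
  ]
}}

```text
time_s: 4.63
position: [0.5222, 0.1394, 0.1022]
tcp_rot: [-0.0, -0.016, 1.0, -0.0]
wrist_force: [0.2, 0.7, 0.3]
gripper_width: 0.0005
grip_force: 0.0
```

```bash
python3 - <<'E'
from h import *
b=snap('side','d3.png')['frame'][190:270,255:335]
st=robot.read_state();print(st['wrist_force'],st['position'])
a=cv2.imread('pics/d0.png')[190:270,255:335]
cv2.imwrite('pics/c3.png',cv2.resize(np.hstack([a,b]),(800,400),interpolation=2))
E
```

```text
[-0.33569687  0.01295891  0.25016364] [0.52224585 0.13946528 0.10234661]
```

View pics/c3.png

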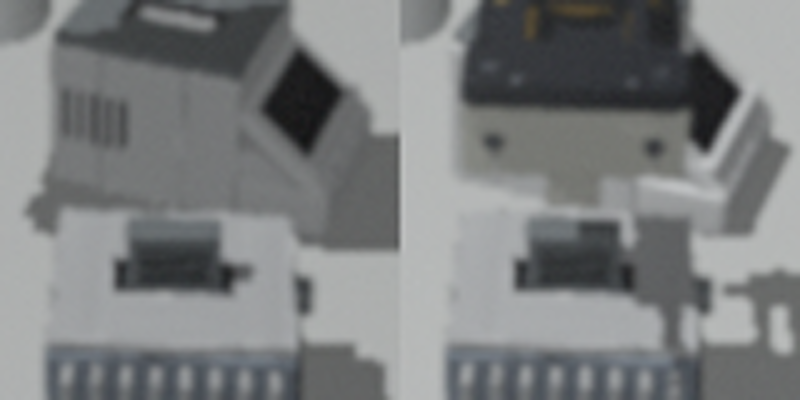

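```bash
python3 - <<'E'
from h import *
d=cal('side')
o,r=ray(d,(290,230.6)); print(o+r*(.1395-o[1])/r[1])
for uv in [(281,235),(299,235),(281,240),(299,240)]: print(onz(d,uv,.115))
print(proj(d,[[.5222,.1395,z] for z in (.102,.12,.14)]))
# incubator top corners from side d0: far-left,far-right,near-right,near-left
for uv in [(267,232),(312.5,232),(314,259),(265,259)]: print(onz(d,uv,.09))
E
```

```text
[0.52144426 0.1395     0.12651326]
[0.53976832 0.14068649 0.115     ]
[0.50257745 0.13717192 0.115     ]
[0.5384949  0.15809304 0.115     ]
[0.50199878 0.15464398 0.115     ]
[[289.33318326 240.18961967]
 [289.55250391 233.1648584 ]
 [289.80160487 225.15423161]]
[0.57365704 0.09744742 0.09      ]
[0.47338198 0.08797091 0.09      ]
[0.47006163 0.18194451 0.09      ]
[0.56789316 0.19119416 0.09      ]
```

Side view: the fingertip ends near row 231, clearly above the cartridge top (rows 235–240). So no contact yet, and I'll keep feeling downward.

Emit:
{"fn": "play_rows", "kwargs": {
  "moves": [
    [0,0,0,0,0,0.06,0],
    [0,0,0,0,0,0.06,0],
    [0,0,0,0,0,0,0]
  ]
}}

```text
time_s: 4.93
position: [0.5221, 0.1394, 0.0991]
tcp_rot: [-0.0, -0.016, 1.0, -0.0]
wrist_force: [-0.8, 0.0, -0.3]
gripper_width: -0.0
grip_force: 0.0
```

Emit:
{"fn": "play_rows", "kwargs": {
  "moves": [
    [0,0,0,0,0,0.06,0],
    [0,0,0,0,0,0,0]
  ]
}}

```text
time_s: 5.1
position: [0.5222, 0.1394, 0.0977]
tcp_rot: [-0.0, -0.016, 1.0, -0.0]
wrist_force: [-0.2, 1.8, 0.9]
gripper_width: 0.0007
grip_force: 0.0
```

Emit:
{"fn": "play_rows", "kwargs": {
  "moves": [
    [0,0,0,0,0,0.06,0],
    [0,0,0,0,0,0,0]
  ]
}}

```text
time_s: 5.27
position: [0.5222, 0.1394, 0.0962]
tcp_rot: [-0.0, -0.016, 1.0, -0.0]
wrist_force: [-0.9, 0.1, 0.0]
gripper_width: 0.0005
grip_force: 0.0
```

Emit:
{"fn": "play_rows", "kwargs": {
  "moves": [
    [0,0,0,0,0,0.06,0],
    [0,0,0,0,0,0,0]
  ]
}}

```text
time_s: 5.43
position: [0.5222, 0.1394, 0.0947]
tcp_rot: [-0.0, -0.016, 1.0, -0.0]
wrist_force: [-0.0, -0.4, -0.3]
gripper_width: 0.0005
grip_force: 0.0
```

Emit:
{"fn": "play_rows", "kwargs": {
  "moves": [
    [0,0,0,0,0,0.06,0],
    [0,0,0,0,0,0,0]
  ]
}}

```text
time_s: 5.6
position: [0.5222, 0.1395, 0.0932]
tcp_rot: [-0.0, -0.016, 1.0, -0.0]
wrist_force: [1.5, 0.1, -0.1]
gripper_width: 0.0005
grip_force: 0.0
```

Emit:
{"fn": "play_rows", "kwargs": {
  "moves": [
    [0,0,0,0,0,0.06,0],
    [0,0,0,0,0,0,0]
  ]
}}

```text
time_s: 5.77
position: [0.5222, 0.1394, 0.0917]
tcp_rot: [-0.0, -0.016, 1.0, -0.0]
wrist_force: [0.1, -0.2, 0.1]
gripper_width: 0.0002
grip_force: 0.0
```

```bash
python3 - <<'E'
from h import *
b=snap('side','d4.png')['frame'][190:270,255:335]
w=snap('wrist','w4.png')['frame'][150:400,200:360]
st=robot.read_state();print(st['wrist_force'],st['position'])
cv2.imwrite('pics/c4.png',np.hstack([cv2.resize(b,(450,450),interpolation=2),cv2.resize(cv2.convertScaleAbs(w,alpha=1.6),(288,450))]))
E
```

```text
[ 0.29368168 -0.70670477  0.04557349] [0.52231569 0.13949376 0.09191005]
```

View pics/c4.png

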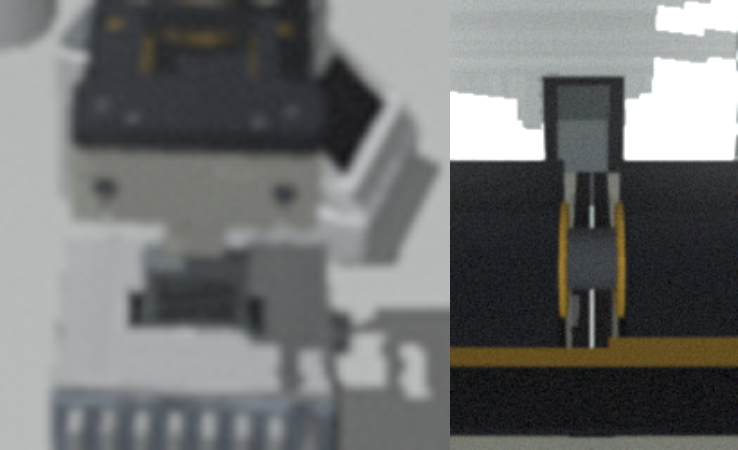

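In this view the finger's end (crop 200,250) has just reached the far edge of the cartridge's top face. The real tip sits about 20 mm behind the reported TCP, and contact is near.

Emit:
{"fn": "play_rows", "kwargs": {
  "moves": [
    [0,0,0,0,0,0.06,0],
    [0,0,0,0,0,0,0]
  ]
}}

```text
time_s: 6.03
position: [0.5222, 0.1395, 0.0902]
tcp_rot: [-0.0, -0.016, 1.0, -0.0]
wrist_force: [-0.7, -0.7, -0.1]
gripper_width: 0.0001
grip_force: 0.0
```

Emit:
{"fn": "play_rows", "kwargs": {
  "moves": [
    [0,0,0,0,0,0.06,0],
    [0,0,0,0,0,0,0]
  ]
}}

```text
time_s: 6.2
position: [0.5222, 0.1394, 0.0887]
tcp_rot: [-0.0, -0.016, 1.0, -0.0]
wrist_force: [0.3, 0.2, -0.1]
gripper_width: 0.0005
grip_force: 0.0
```

Emit:
{"fn": "play_rows", "kwargs": {
  "moves": [
    [0,0,0,0,0,0.06,0],
    [0,0,0,0,0,0,0]
  ]
}}

```text
time_s: 6.37
position: [0.5222, 0.1394, 0.0872]
tcp_rot: [-0.0, -0.016, 1.0, -0.0]
wrist_force: [-0.2, 0.3, -0.4]
gripper_width: 0.0005
grip_force: 0.0
```

Emit:
{"fn": "play_rows", "kwargs": {
  "moves": [
    [0,0,0,0,0,0.06,0],
    [0,0,0,0,0,0,0]
  ]
}}

```text
time_s: 6.53
position: [0.5222, 0.1394, 0.0857]
tcp_rot: [-0.0, -0.016, 1.0, -0.0]
wrist_force: [-0.2, 0.3, -1.6]
gripper_width: 0.0002
grip_force: 0.0
```

Emit:
{"fn": "play_rows", "kwargs": {
  "moves": [
    [0,0,0,0,0,0.05,0],
    [0,0,0,0,0,0,0]
  ]
}}

```text
time_s: 6.7
position: [0.5222, 0.1395, 0.0845]
tcp_rot: [-0.0, -0.016, 1.0, -0.0]
wrist_force: [0.3, 0.1, 0.5]
gripper_width: 0.0003
grip_force: 0.0
```

Emit:
{"fn": "play_rows", "kwargs": {
  "moves": [
    [0,0,0,0,0,0.05,0],
    [0,0,0,0,0,0,0]
  ]
}}

```text
time_s: 6.87
position: [0.5222, 0.1395, 0.0832]
tcp_rot: [-0.0, -0.016, 1.0, -0.0]
wrist_force: [-0.7, 0.6, 0.6]
gripper_width: 0.0001
grip_force: 0.0
```

Emit:
{"fn": "play_rows", "kwargs": {
  "moves": [
    [0,0,0,0,0,0.05,0],
    [0,0,0,0,0,0,0]
  ]
}}

```text
time_s: 7.03
position: [0.5225, 0.1396, 0.0824]
tcp_rot: [0.0, -0.016, 1.0, 0.0]
wrist_force: [-1.6, -0.2, 2.8]
gripper_width: 0.0005
grip_force: 1.5
```

```bash
python3 - <<'E'
from h import *
st=robot.read_state();print(st['wrist_force'],st['effort'],st['position'])
a=snap('side','d5.png')['frame']; b=cv2.imread('pics/d4.png')
d=cv2.absdiff(a,b).sum(2)[190:270,255:335]
# columns through cartridge: intensity profiles over rows before/after
g=lambda f,x:cv2.cvtColor(cv2.imread(f),6)[228:252,x-1:x+2].mean(1).astype(int).tolist()
for f in('pics/d0.png','pics/d4.png','pics/d5.png'): print(f,g(f,284),g(f,290))
E
```

```text
[-1.589309   -0.19689865  2.81680612] [-1.62184881e-01 -4.19640899e+01  2.33008146e+01  5.42396262e+00
  2.22738879e-01  5.54128655e-04] [0.52250755 0.13957079 0.0824016 ]
pics/d0.png [118, 115, 109, 110, 120, 121, 111, 108, 108, 100, 80, 65, 57, 56, 48, 53, 54, 50, 56, 81, 129, 158, 162, 161] [116, 116, 115, 117, 130, 136, 117, 108, 109, 98, 79, 66, 58, 51, 47, 52, 49, 49, 55, 80, 122, 151, 160, 161]
pics/d4.png [121, 128, 140, 144, 140, 130, 122, 117, 116, 108, 86, 69, 62, 59, 53, 55, 58, 54, 59, 88, 138, 167, 172, 171] [119, 120, 118, 117, 118, 118, 114, 98, 76, 72, 71, 65, 59, 53, 50, 55, 53, 53, 62, 86, 130, 161, 170, 170]
pics/d5.png [122, 122, 122, 122, 121, 121, 123, 124, 126, 124, 110, 83, 65, 61, 53, 57, 57, 54, 60, 89, 139, 168, 173, 172] [121, 122, 121, 121, 120, 120, 120, 119, 119, 121, 114, 93, 65, 54, 53, 57, 52, 53, 59, 82, 125, 159, 171, 173]
```

Contact is felt at a TCP reading of about 0.083. Next is the press towards the stop.

Emit:
{"fn": "play_rows", "kwargs": {
  "moves": [
    [0,0,0,0,0,0.05,0],
    [0,0,0,0,0,0,0]
  ]
}}

```text
time_s: 7.25
position: [0.5226, 0.1396, 0.0814]
tcp_rot: [0.0, -0.016, 1.0, 0.0]
wrist_force: [-1.3, -0.8, 6.0]
gripper_width: 0.0006
grip_force: 2.8
```

Emit:
{"fn": "play_rows", "kwargs": {
  "moves": [
    [0,0,0,0,0,0.05,0],
    [0,0,0,0,0,0,0]
  ]
}}

```text
time_s: 7.42
position: [0.5226, 0.1396, 0.0802]
tcp_rot: [0.0, -0.016, 1.0, 0.0]
wrist_force: [-1.1, 0.2, 4.8]
gripper_width: 0.0006
grip_force: 2.9
```

```bash
python3 - <<'E'
from h import *
st=robot.read_state();print(st['wrist_force'],st['wrist_torque'],st['position'])
a=snap('side','d6.png')['frame']
g=lambda f,x:cv2.cvtColor(cv2.imread(f),6)[228:252,x-1:x+2].mean(1).astype(int).tolist()
for f in('pics/d0.png','pics/d6.png'): print(f,g(f,284),g(f,290),g(f,297))
E
```

```text
[-1.094281    0.21914737  4.80246603] [-0.01375569  0.52601993 -0.00879844] [0.52262395 0.13964213 0.08016914]
pics/d0.png [118, 115, 109, 110, 120, 121, 111, 108, 108, 100, 80, 65, 57, 56, 48, 53, 54, 50, 56, 81, 129, 158, 162, 161] [116, 116, 115, 117, 130, 136, 117, 108, 109, 98, 79, 66, 58, 51, 47, 52, 49, 49, 55, 80, 122, 151, 160, 161] [118, 118, 117, 123, 138, 142, 121, 109, 108, 99, 83, 75, 73, 68, 65, 61, 62, 61, 61, 72, 108, 142, 158, 161]
pics/d6.png [122, 122, 121, 122, 121, 121, 121, 122, 124, 126, 122, 107, 81, 59, 57, 55, 60, 62, 53, 82, 137, 169, 174, 173] [122, 121, 121, 122, 122, 121, 121, 120, 118, 119, 120, 111, 84, 62, 51, 49, 54, 54, 52, 75, 124, 160, 171, 172] [122, 121, 121, 121, 122, 121, 119, 106, 82, 71, 72, 74, 73, 71, 69, 66, 65, 64, 67, 69, 79, 95, 117, 149]
```

Emit:
{"fn": "play_rows", "kwargs": {
  "moves": [
    [0,0,0,0,0,0.06,0],
    [0,0,0,0,0,0.04,0],
    [0,0,0,0,0,0,0]
  ]
}}

```text
time_s: 7.72
position: [0.5226, 0.1396, 0.0777]
tcp_rot: [0.0, -0.016, 1.0, 0.0]
wrist_force: [-1.1, -0.2, 5.7]
gripper_width: 0.0004
grip_force: 3.1
```

Emit:
{"fn": "play_rows", "kwargs": {
  "moves": [
    [0,0,0,0,0,0.05,0],
    [0,0,0,0,0,0,0]
  ]
}}

```text
time_s: 7.88
position: [0.5227, 0.1397, 0.0765]
tcp_rot: [0.0, -0.016, 1.0, 0.0]
wrist_force: [-1.6, 0.1, 5.8]
gripper_width: 0.0005
grip_force: 3.2
```

Emit:
{"fn": "play_rows", "kwargs": {
  "moves": [
    [0,0,0,0,0,0.04,0],
    [0,0,0,0,0,0,0]
  ]
}}

```text
time_s: 8.05
position: [0.5228, 0.1397, 0.0756]
tcp_rot: [0.001, -0.016, 1.0, 0.0]
wrist_force: [-1.3, 0.1, 6.2]
gripper_width: 0.0004
grip_force: 3.4
```

Emit:
{"fn": "play_rows", "kwargs": {
  "moves": [
    [0,0,0,0,0,0.03,0],
    [0,0,0,0,0,0,0]
  ]
}}

```text
time_s: 8.22
position: [0.523, 0.1398, 0.0751]
tcp_rot: [0.001, -0.016, 1.0, 0.0]
wrist_force: [-2.6, 1.3, 8.7]
gripper_width: 0.0002
grip_force: 4.2
```

Emit:
{"fn": "play_rows", "kwargs": {
  "moves": [
    [0,0,0,0,0,0.03,0],
    [0,0,0,0,0,0,0]
  ]
}}

```text
time_s: 8.38
position: [0.5233, 0.14, 0.0749]
tcp_rot: [0.001, -0.016, 1.0, 0.0]
wrist_force: [-3.4, 0.2, 12.1]
gripper_width: 0.0004
grip_force: 5.6
```

The press ended at 12 N on the stop. I'll retreat up, partly open, and check numerically.

Emit:
{"fn": "play_rows", "kwargs": {
  "moves": [
    [0,0,0,0,0,-0.5,0],
    [0,0,0,0,0,-0.8,0],
    [0,0,0,0,0,-1,0],
    [0,0,0,0,0,-0.8,0.5],
    [0,0,0,0,0,0,0.5],
    [0,0,0,0,0,0,0.5],
    [0,0,0,0,0,0,0.5],
    [0,0,0,0,0,0,0.5],
    [0,0,0,0,0,0,0.5],
    [0,0,0,0,0,0,0.5]
  ]
}}

```text
time_s: 9.22
position: [0.5219, 0.1393, 0.1501]
tcp_rot: [-0.001, -0.016, 1.0, -0.0]
wrist_force: [-0.9, 0.0, 0.1]
gripper_width: 0.0405
grip_force: 0.0
```

```bash
python3 - <<'E'
from h import *
b=snap('side','d7.png')['frame'];w=snap('wrist','w7.png')['frame']
st=robot.read_state();print(st['wrist_force'],st['position'],st['gripper_width'])
g=lambda f,x:cv2.cvtColor(cv2.imread(f),6)[205:252,x-1:x+2].mean(1).astype(int).tolist()
print(g('pics/d7.png',284),g('pics/d7.png',297))
a=cv2.resize(b[175:265,245:335],(400,400),interpolation=2)
c=cv2.resize(cv2.convertScaleAbs(w,alpha=1.5),(400,300))
e=cv2.resize(cv2.imread('pics/w0.png')[0:170,340:560],(400,300))
im=np.zeros((600,800,3),np.uint8);im[:400,:400]=a;im[:300,400:]=c;im[300:,400:]=e
s=snap('scene','s7.png')['frame'][170:270,200:350];im[400:,:300]=cv2.resize(s,(300,200))
cv2.imwrite('pics/c7.png',im)
E
```

```text
[-0.39549366 -0.32701664  0.23081552] [0.52212196 0.13936353 0.15042545] 0.0428912594363049
[132, 133, 133, 132, 131, 131, 132, 133, 135, 136, 135, 139, 146, 147, 147, 147, 148, 148, 147, 140, 124, 114, 110, 105, 93, 80, 67, 59, 57, 54, 59, 61, 55, 57, 69, 77, 78, 77, 78, 77, 83, 101, 124, 146, 163, 165, 165] [158, 167, 150, 143, 143, 143, 143, 144, 145, 144, 145, 146, 146, 148, 148, 147, 147, 148, 147, 146, 136, 121, 112, 110, 101, 82, 74, 71, 70, 69, 67, 64, 68, 69, 73, 77, 75, 74, 75, 74, 72, 77, 87, 116, 147, 162, 164]
```

View pics/c7.png

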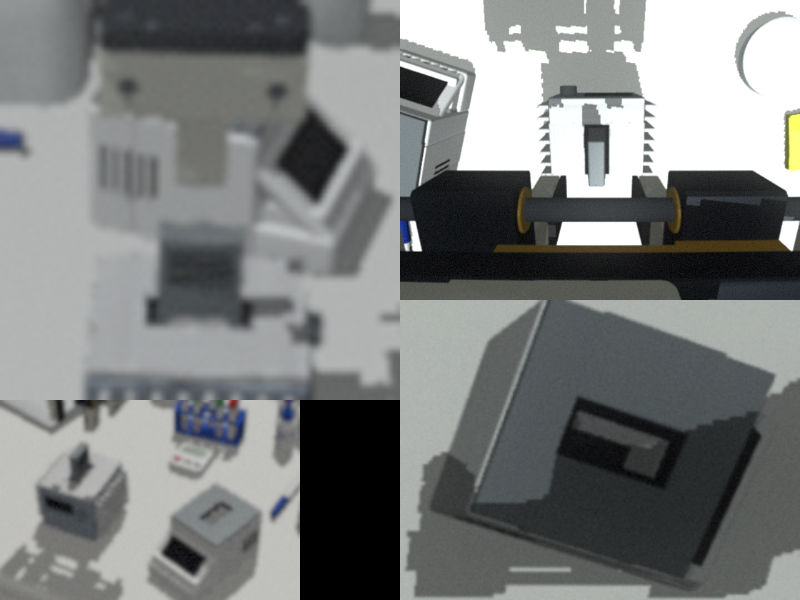

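The cartridge has popped up: its top near edge is now at row 229 in the side view, against 238 before. The open fingertips end at side row ≈217. The reader's black lead-in shows clearly, with quad corners in the lower-right panel.

```bash
python3 - <<'E'
from h import *
d=cal('side');s=robot.read_state()['position']
for y in(.155,.162,.17):
    o,r=ray(d,(290.5,217)); print('tip',y,o+r*(y-o[1])/r[1])
o,r=ray(d,(290.5,228.5));print('cart near edge',o+r*(.147-o[1])/r[1])
# image motion check: rows of finger end at readings
w=np.load('pics/wrist.npy',allow_pickle=True).item();print('wrist cam minus tcp',ray(w,(280,210))[0]-s)
# reader lead-in from w0 calibration: reconstruct by moving camera pose: recorded centre earlier
R=cv2.Rodrigues(np.array([0,0,0.]))[0]
# composite: cartridge top in the wrist image now
q=[(589,141),(604,141),(604,185),(589,185)]
for z in(.136,): print([onz(w,((u-400)*1.4,v*1.4),z).round(4).tolist() for u,v in q])
lead=[(585,125),(609,125)]; print([onz(w,((u-400)*1.4,v*1.4),.09).round(4).tolist() for u,v in lead])
print('proj pads pts',proj(w,[s+np.array([0,dy,dz]) for dy in(-.0215,.0215) for dz in(0,.019,.033)]))
E
```

```text
tip 0.155 [0.52076762 0.155      0.16988871]
tip 0.162 [0.52052535 0.162      0.17441662]
tip 0.17 [0.52024847 0.17       0.17959138]
cart near edge [0.5203059  0.147      0.13699883]
wrist cam minus tcp [-0.07076049 -0.00108102  0.19180759]
[[0.5011, 0.132, 0.136], [0.5007, 0.1442, 0.136], [0.5392, 0.1457, 0.136], [0.5396, 0.1329, 0.136]]
[[0.4962, 0.1264, 0.09], [0.4954, 0.1498, 0.09]]
proj pads pts [[237.41374637 239.55191419]
 [233.38700211 252.45454366]
 [229.87384077 263.71769676]
 [314.5250291  241.90112571]
 [318.10888848 255.00907647]
 [321.23454197 266.44729457]]
```

Emit:
{"fn": "play_rows", "kwargs": {
  "moves": [
    [0,0,0,0,0,0.8,0.5],
    [0,0,0,0,0,0.8,0.5],
    [0,0,0,0,0,0.5,0.5],
    [0,0,0,0,0,0,0.5],
    [0,0,0,0,0,0,0.5]
  ]
}}

```text
time_s: 9.78
position: [0.5221, 0.1392, 0.0981]
tcp_rot: [-0.001, -0.016, 1.0, -0.001]
wrist_force: [-0.1, 0.2, 1.1]
gripper_width: 0.0435
grip_force: 0.0
```

Emit:
{"fn": "play_rows", "kwargs": {
  "moves": [
    [0,0,0,0,0,0.3,0.5],
    [0,0,0,0,0,0.25,0.5],
    [0,0,0,0,0,0.25,0.5],
    [0,0,0,0,0,0,0.5],
    [0,0,0,0,0,0,0.5]
  ]
}}

```text
time_s: 10.2
position: [0.5221, 0.1393, 0.0782]
tcp_rot: [-0.0, -0.016, 1.0, -0.0]
wrist_force: [0.1, 0.2, 0.8]
gripper_width: 0.044
grip_force: 0.0
```

Emit:
{"fn": "play_rows", "kwargs": {
  "moves": [
    [0,0,0,0,0,0,0.3],
    [0,0,0,0,0,0,0.2],
    [0,0,0,0,0,0,0.1],
    [0,0,0,0,0,0,0],
    [0,0,0,0,0,0,0],
    [0,0,0,0,0,0,0],
    [0,0,0,0,0,0,0]
  ],
  "newtons": 15
}}

```text
time_s: 10.78
position: [0.5223, 0.1391, 0.0785]
tcp_rot: [-0.0, -0.016, 1.0, -0.0]
wrist_force: [1.3, -1.8, 0.5]
gripper_width: 0.0141
grip_force: 14.9
```

Emit:
{"fn": "play_rows", "kwargs": {
  "moves": [
    [0,0,0,0,0,-0.1,0],
    [0,0,0,0,0,-0.2,0],
    [0,0,0,0,0,-0.4,0],
    [0,0,0,0,0,-0.5,0],
    [0,0,0,0,0,-0.6,0],
    [0,0,0,0,0,-0.6,0],
    [0,0,0,0,0,-0.4,0],
    [0,0,0,0,0,0,0]
  ]
}}

```text
time_s: 11.45
position: [0.524, 0.1406, 0.1516]
tcp_rot: [0.002, -0.016, 1.0, 0.001]
wrist_force: [0.1, -0.4, -1.7]
gripper_width: 0.0138
grip_force: 15.0
```

Emit:
{"fn": "play_rows", "kwargs": {
  "moves": [
    [0,0,0,-0.34,-0.93,0,0],
    [0,0,0,-0.34,-0.93,0,0],
    [0,0,0,-0.34,-0.93,0,0],
    [0,0,0,-0.34,-0.93,0,0],
    [0,0,0,-0.34,-0.93,0,0],
    [0,0,0,-0.34,-0.93,0,0],
    [0,0,0,-0.34,-0.93,0,0],
    [0,0,0,-0.34,-0.93,0,0],
    [0,0,0,-0.34,-0.93,0,0],
    [0,0,0,-0.34,-0.93,0,0]
  ]
}}

```text
time_s: 12.28
position: [0.6147, -0.0912, 0.1478]
tcp_rot: [-0.0, -0.016, 1.0, 0.0]
wrist_force: [0.4, 1.4, -0.9]
gripper_width: 0.0137
grip_force: 15.0
```

Emit:
{"fn": "play_rows", "kwargs": {
  "moves": [
    [0,0,0,0,0,0,0],
    [0,0,0,0,0,0,0],
    [0,0,0,0,0,0,0]
  ]
}}

```text
time_s: 12.53
position: [0.6142, -0.09, 0.1478]
tcp_rot: [-0.0, -0.015, 1.0, 0.0]
wrist_force: [-0.5, 1.2, -0.2]
gripper_width: 0.014
grip_force: 15.0
```

```bash
cat > seg.py <<'E'
from h import *
def blobs(fn,z=.09,c=None,box=None):
    g=cv2.cvtColor(cv2.imread(fn),6); 
    for th in(25,35,45,60):
        m=(g<th).astype(np.uint8)
        n,l,s,ce=cv2.connectedComponentsWithStats(m)
        for i in range(1,n):
            x,y,ww,h,a=s[i]
            if 600<a<9000 and ww<170 and h<170 and y<235:
                r=cv2.minAreaRect(np.argwhere(l==i)[:,::-1].astype(np.float32)); b=cv2.boxPoints(r)
                o=[th,a,[int(x),int(y),int(ww),int(h)],np.round(r[0],1).tolist(),np.round(r[1],1).tolist(),round(r[2],1)]
                if c: P=np.array([onz(c,p,z)[:2] for p in b]); o+=[P.mean(0).round(4).tolist(),np.round([np.linalg.norm(P[1]-P[0]),np.linalg.norm(P[2]-P[1])],4).tolist(),[round(float(np.degrees(np.arctan2(*(P[k+1]-P[k])[::-1]))),1) for k in(0,1)]]
                print(*o)
E
python3 - <<'E'
from seg import *
blobs('pics/w0.png'); print('--')
snap('wrist','w8.png'); st=robot.read_state(); print(st['position'],st['tcp_rot'],st['gripper_width'],st['wrist_force'])
blobs('pics/w8.png',c=cal('wrist'))
E
```

```text
25 1128 [427, 57, 70, 50] [461.9, 81.3] [63.4, 33.4] 19.5
35 1377 [427, 56, 72, 52] [461.9, 82.0] [65.5, 35.4] 18.4
45 5032 [422, 55, 116, 95] [477.9, 103.8] [108.5, 84.1] 9.1
45 615 [58, 68, 45, 28] [81.6, 78.2] [45.4, 23.6] 28.3
60 665 [258, 19, 49, 18] [282.2, 28.5] [47.6, 16.1] 4.4
60 790 [4, 36, 42, 29] [25.0, 48.3] [42.7, 25.3] 18.4
60 2304 [52, 39, 51, 85] [77.1, 80.6] [83.9, 49.8] 88.8
60 735 [4, 92, 40, 26] [23.5, 104.5] [25.0, 39.0] 90.0
--
[ 0.61418589 -0.08969661  0.14805032] [-3.00817619e-04 -1.57432089e-02  9.99876015e-01  1.27007472e-04] 0.013657603721772976 [ 0.50509531  0.01910252 -0.23209077]
25 710 [254, 48, 55, 75] [280.8, 88.3] [36.6, 74.6] 17.4 [0.5306, -0.0898] [0.0467, 0.0233] [163.2, 75.6]
35 1039 [281, 0, 79, 27] [320.0, 13.0] [26.0, 78.0] 90.0 [0.4844, -0.0667] [0.0483, 0.0149] [92.0, 4.7]
35 1187 [252, 47, 58, 88] [280.0, 90.6] [37.7, 81.4] 17.4 [0.5322, -0.0903] [0.051, 0.0239] [163.0, 75.5]
35 869 [264, 66, 32, 55] [279.3, 93.1] [17.1, 52.5] 18.4 [0.5334, -0.0906] [0.0331, 0.011] [162.4, 74.4]
45 1139 [280, 0, 80, 27] [319.5, 13.0] [26.0, 79.0] 90.0 [0.4844, -0.067] [0.0489, 0.0149] [92.0, 4.7]
45 1392 [251, 46, 59, 90] [279.5, 90.3] [39.2, 81.9] 18.4 [0.5321, -0.0906] [0.0513, 0.0249] [162.0, 74.6]
45 931 [264, 66, 33, 56] [279.3, 93.1] [18.0, 53.8] 18.8 [0.5335, -0.0906] [0.0339, 0.0116] [162.0, 74.0]
60 1185 [279, 0, 82, 28] [319.5, 13.5] [27.0, 81.0] 90.0 [0.4847, -0.067] [0.0502, 0.0155] [92.0, 4.8]
60 3926 [482, 0, 78, 130] [522.8, 62.2] [70.1, 133.0] 7.6 [0.5095, 0.0674] [0.0804, 0.0457] [-178.6, 86.4]
60 1735 [249, 45, 61, 92] [279.9, 90.4] [41.5, 84.8] 17.7 [0.5322, -0.0904] [0.0532, 0.0264] [162.8, 75.3]
60 997 [263, 65, 34, 57] [279.5, 93.2] [18.7, 54.4] 18.4 [0.5335, -0.0905] [0.0343, 0.012] [162.4, 74.4]
```

The reader's mouth comes out at (0.5322, -0.0904), yaw about -16°; the blob measures 53.2 × 26.4 mm, which matches the lead-in.

Emit:
{"fn": "play_rows", "kwargs": {
  "moves": [
    [0,0,1,0,0,0,0],
    [0,0,1,0,0,0,0],
    [0,0,0.97,0,0,0,0],
    [0,0,0,0.775,-0.23,0,0],
    [0,0,0,0.775,-0.23,0,0],
    [0,0,0,0.775,-0.23,0,0],
    [0,0,0,0.775,-0.23,0,0],
    [0,0,0,0,0,0,0],
    [0,0,0,0,0,0,0],
    [0,0,0,0,0,0,0]
  ]
}}

```text
time_s: 13.42
position: [0.5343, -0.0902, 0.149]
tcp_rot: [0.001, 0.139, 0.99, 0.0]
wrist_force: [-0.1, -0.7, -1.8]
gripper_width: 0.0136
grip_force: 15.0
```

```bash
python3 - <<'E'
from seg import *
snap('wrist','w9.png'); st=robot.read_state(); q=st['tcp_rot'];print(st['position'],2*np.degrees(np.arctan2(q[2],q[1])),st['wrist_force'])
blobs('pics/w9.png',c=cal('wrist'))
E
```

```text
[ 0.53448366 -0.09032362  0.14876868] 164.0362351612712 [-0.09749941  0.33199298 -0.1208632 ]
35 2282 [232, 87, 77, 37] [270.0, 105.0] [76.0, 36.0] 0.0 [0.4624, -0.0742] [0.0231, 0.0498] [162.3, 74.1]
45 3166 [231, 87, 92, 38] [276.7, 105.8] [91.1, 36.6] 1.0 [0.4641, -0.07] [0.0234, 0.0597] [161.3, 73.2]
45 777 [259, 174, 35, 69] [276.0, 208.0] [34.0, 68.0] 0.0 [0.532, -0.0899] [0.0502, 0.0236] [163.3, 74.1]
60 2550 [0, 0, 124, 43] [61.5, 21.0] [123.0, 42.0] 0.0 [0.376, -0.187] [0.0251, 0.0784] [154.0, 73.1]
60 666 [456, 35, 58, 37] [483.8, 54.2] [25.5, 60.6] 76.0 [0.4691, 0.0679] [0.0384, 0.0162] [88.2, 7.4]
60 3340 [231, 87, 93, 38] [277.0, 105.5] [37.0, 92.0] 90.0 [0.464, -0.0698] [0.0602, 0.0237] [74.1, -14.2]
60 1073 [462, 86, 63, 64] [493.2, 121.6] [63.9, 54.5] 80.8 [0.5139, 0.0682] [0.036, 0.0438] [83.6, 2.8]
```

Emit:
{"fn": "play_rows", "kwargs": {
  "moves": [
    [0,0,0,0.04,-0.03,0.4,0],
    [0,0,0,0,0,0.5,0],
    [0,0,0,0,0,0.4,0],
    [0,0,0,0,0,0.1,0],
    [0,0,0,0,0,0.1,0],
    [0,0,0,0,0,0.1,0],
    [0,0,0,0,0,0,0],
    [0,0,0,0,0,0,0]
  ]
}}

```text
time_s: 14.13
position: [0.5328, -0.0914, 0.1086]
tcp_rot: [0.0, 0.139, 0.99, 0.0]
wrist_force: [-0.1, -1.1, -0.2]
gripper_width: 0.0139
grip_force: 15.0
```

Emit:
{"fn": "play_rows", "kwargs": {
  "moves": [
    [0,0,0,0,0,0.1,0],
    [0,0,0,0,0,0.1,0],
    [0,0,0,0,0,0.1,0],
    [0,0,0,0,0,0.1,0],
    [0,0,0,0,0,0,0],
    [0,0,0,0,0,0,0]
  ]
}}

```text
time_s: 14.63
position: [0.5327, -0.0914, 0.0984]
tcp_rot: [0.0, 0.139, 0.99, -0.0]
wrist_force: [1.3, -0.2, -1.2]
gripper_width: 0.0137
grip_force: 15.0
```

Emit:
{"fn": "play_rows", "kwargs": {
  "moves": [
    [0,0,0,0,0,0.1,0],
    [0,0,0,0,0,0.1,0],
    [0,0,0,0,0,0.1,0],
    [0,0,0,0,0,0.05,0],
    [0,0,0,0,0,0,0]
  ]
}}

```text
time_s: 15.05
position: [0.5326, -0.0914, 0.0894]
tcp_rot: [-0.0, 0.139, 0.99, -0.0]
wrist_force: [1.1, -0.1, -1.3]
gripper_width: 0.0141
grip_force: 15.0
```

Emit:
{"fn": "play_rows", "kwargs": {
  "moves": [
    [0,0,0,0,0,0.1,0],
    [0,0,0,0,0,0.1,0],
    [0,0,0,0,0,0.1,0],
    [0,0,0,0,0,0.03,0],
    [0,0,0,0,0,0,0],
    [0,0,0,0,0,0,0]
  ]
}}

```text
time_s: 15.55
position: [0.5326, -0.0914, 0.0813]
tcp_rot: [-0.0, 0.139, 0.99, 0.0]
wrist_force: [2.1, -1.5, -2.1]
gripper_width: 0.0139
grip_force: 15.0
```

Emit:
{"fn": "play_rows", "kwargs": {
  "moves": [
    [0,0,0,0,0,0.08,0],
    [0,0,0,0,0,0,0],
    [0,0,0,0,0,0,0.2],
    [0,0,0,0,0,0,0.4],
    [0,0,0,0,0,0,0.5],
    [0,0,0,0,0,0,0.5],
    [0,0,0,0,0,0,0.5],
    [0,0,0,0,0,0,0.5]
  ]
}}

```text
time_s: 16.22
position: [0.5324, -0.0914, 0.0794]
tcp_rot: [-0.0, 0.139, 0.99, -0.0]
wrist_force: [-0.6, 0.4, -0.7]
gripper_width: 0.0423
grip_force: 0.0
```

Emit:
{"fn": "play_rows", "kwargs": {
  "moves": [
    [0,0,0,0,0,-0.2,0.5],
    [0,0,0,0,0,-0.5,0.5],
    [0,0,0,0,0,-0.6,0.5],
    [0,0,0,0,0,-0.6,0.5],
    [0,0,0,0,0,0,0],
    [0,0,0,0,0,0,0],
    [0,0,0,0,0,0,0],
    [0,0,0,0,0,0,0],
    [0,0,0,0,0,0,0],
    [0,0,0,0,0,0,0]
  ]
}}

```text
time_s: 17.05
position: [0.5322, -0.0914, 0.1264]
tcp_rot: [-0.001, 0.139, 0.99, -0.0]
wrist_force: [1.1, 0.1, -0.1]
gripper_width: 0.0095
grip_force: 0.0
```

```bash
python3 - <<'E'
from seg import *
snap('wrist','w10.png');st=robot.read_state();print(st['position'],st['gripper_width'],st['wrist_force'])
blobs('pics/w10.png',c=cal('wrist'))
g=cv2.cvtColor(cv2.imread('pics/w10.png'),6)
print(g[150:250:4,276].tolist()); print(g[205,230:320:3].tolist()); print(proj(cal('wrist'),[[.5322-.0192,-.0904+.0055,.136],[.5322,-.0904,.136]]))
E
```

```text
[ 0.53231766 -0.09141385  0.12648833] 0.005493531268796601 [-0.27759402  0.16366549  0.37857012]
35 3123 [230, 88, 91, 41] [275.2, 107.8] [90.1, 39.6] 0.8 [0.463, -0.0724] [0.0232, 0.0538] [161.4, 73.3]
35 1119 [256, 184, 46, 95] [278.5, 231.0] [45.0, 94.0] 0.0 [0.5399, -0.0923] [0.0654, 0.0286] [163.1, 74.0]
45 3860 [229, 88, 101, 41] [279.0, 108.0] [100.0, 40.0] -0.0 [0.4637, -0.0702] [0.0234, 0.0597] [162.1, 74.0]
45 1828 [244, 183, 69, 106] [278.7, 235.3] [68.1, 104.4] 0.9 [0.5431, -0.093] [0.0731, 0.0433] [161.8, 73.1]
60 1702 [0, 0, 101, 35] [50.0, 17.0] [34.0, 100.0] 90.0 [0.3777, -0.1832] [0.0583, 0.0181] [73.0, -22.4]
60 1450 [471, 32, 72, 55] [507.0, 58.6] [48.1, 73.6] 82.9 [0.4731, 0.0676] [0.0431, 0.0277] [81.6, 1.3]
60 1698 [477, 85, 73, 86] [514.2, 132.1] [85.8, 65.1] 80.9 [0.5178, 0.0666] [0.0392, 0.0546] [83.4, 3.5]
60 3973 [229, 88, 101, 42] [279.2, 108.1] [100.1, 40.6] 0.8 [0.4638, -0.0701] [0.0238, 0.0597] [161.3, 73.3]
[69, 68, 104, 114, 122, 133, 67, 66, 61, 32, 50, 43, 55, 49, 48, 61, 67, 66, 69, 65, 69, 68, 66, 75, 148]
[138, 140, 144, 142, 135, 141, 77, 67, 68, 71, 31, 26, 38, 49, 51, 49, 49, 51, 45, 49, 44, 32, 31, 141, 151, 152, 149, 153, 155, 156]
[[278.01915023 210.55685568]
 [278.01135122 246.70007919]]
```

The cartridge stands in the reader's slot. Next is pressing down from above with shut fingers.

Emit:
{"fn": "play_rows", "kwargs": {
  "moves": [
    [0,0,0,0,0,0.4,0],
    [0,0,0,0,0,0.4,0],
    [0,0,0,0,0,0,0],
    [0,0,0,0,0,0.06,0],
    [0,0,0,0,0,0.06,0],
    [0,0,0,0,0,0.06,0],
    [0,0,0,0,0,0.06,0],
    [0,0,0,0,0,0,0]
  ]
}}

```text
time_s: 17.77
position: [0.5328, -0.0914, 0.1011]
tcp_rot: [0.0, 0.139, 0.99, 0.0]
wrist_force: [-0.8, 0.5, 2.4]
gripper_width: 0.0008
grip_force: 1.3
```

Emit:
{"fn": "play_rows", "kwargs": {
  "moves": [
    [0,0,0,0,0,0.06,0],
    [0,0,0,0,0,0.06,0],
    [0,0,0,0,0,0.06,0],
    [0,0,0,0,0,0.06,0],
    [0,0,0,0,0,0.06,0],
    [0,0,0,0,0,0.06,0],
    [0,0,0,0,0,0,0]
  ]
}}

```text
time_s: 18.35
position: [0.5326, -0.0914, 0.0917]
tcp_rot: [-0.0, 0.139, 0.99, -0.0]
wrist_force: [0.4, -0.6, 4.1]
gripper_width: 0.0007
grip_force: 2.0
```

Emit:
{"fn": "play_rows", "kwargs": {
  "moves": [
    [0,0,0,0,0,0.06,0],
    [0,0,0,0,0,0.06,0],
    [0,0,0,0,0,0.06,0],
    [0,0,0,0,0,0.06,0],
    [0,0,0,0,0,0.04,0],
    [0,0,0,0,0,0,0]
  ]
}}

```text
time_s: 18.85
position: [0.5327, -0.0914, 0.0849]
tcp_rot: [0.0, 0.139, 0.99, -0.0]
wrist_force: [-0.1, -0.8, 5.4]
gripper_width: 0.0003
grip_force: 2.5
```

Emit:
{"fn": "play_rows", "kwargs": {
  "moves": [
    [0,0,0,0,0,0.04,0],
    [0,0,0,0,0,0.04,0],
    [0,0,0,0,0,0,0]
  ]
}}

```text
time_s: 19.1
position: [0.5328, -0.0914, 0.083]
tcp_rot: [0.0, 0.139, 0.99, -0.0]
wrist_force: [-0.2, -0.1, 6.0]
gripper_width: 0.0008
grip_force: 2.7
```

Emit:
{"fn": "play_rows", "kwargs": {
  "moves": [
    [0,0,0,0,0,0.04,0],
    [0,0,0,0,0,0,0]
  ]
}}

```text
time_s: 19.27
position: [0.5327, -0.0914, 0.0821]
tcp_rot: [0.0, 0.139, 0.99, -0.0]
wrist_force: [-0.6, -0.7, 5.8]
gripper_width: 0.0004
grip_force: 2.8
```

Emit:
{"fn": "play_rows", "kwargs": {
  "moves": [
    [0,0,0,0,0,0.04,0],
    [0,0,0,0,0,0,0]
  ]
}}

```text
time_s: 19.43
position: [0.5328, -0.0914, 0.0811]
tcp_rot: [0.0, 0.139, 0.99, 0.0]
wrist_force: [-0.5, 0.6, 5.4]
gripper_width: 0.0003
grip_force: 2.8
```

Emit:
{"fn": "play_rows", "kwargs": {
  "moves": [
    [0,0,0,0,0,0.04,0],
    [0,0,0,0,0,0.04,0],
    [0,0,0,0,0,0,0]
  ]
}}

```text
time_s: 19.68
position: [0.5331, -0.0915, 0.0796]
tcp_rot: [0.0, 0.139, 0.99, -0.0]
wrist_force: [-1.2, 0.5, 8.9]
gripper_width: 0.0002
grip_force: 4.6
```

Emit:
{"fn": "play_rows", "kwargs": {
  "moves": [
    [0,0,0,0,0,0.03,0],
    [0,0,0,0,0,0,0]
  ]
}}

```text
time_s: 19.85
position: [0.5333, -0.0915, 0.0793]
tcp_rot: [0.001, 0.139, 0.99, -0.0]
wrist_force: [-2.3, 0.5, 12.0]
gripper_width: 0.0007
grip_force: 6.1
```

Emit:
{"fn": "play_rows", "kwargs": {
  "moves": [
    [0,0,0,0,0,0.015,0],
    [0,0,0,0,0,0,0]
  ]
}}

```text
time_s: 20.02
position: [0.5334, -0.0915, 0.0793]
tcp_rot: [0.001, 0.139, 0.99, -0.0]
wrist_force: [-2.5, 1.3, 14.6]
gripper_width: 0.0003
grip_force: 7.1
```

Emit:
{"fn": "play_rows", "kwargs": {
  "moves": [
    [0,0,0,0,0,-0.2,0],
    [0,0,0,0,0,-0.3,0],
    [0,0,0,0,0,-0.6,0],
    [0,0,0,0,0,-0.8,0],
    [0,0,0,0,0,-0.8,0],
    [0,0,0,0,0,-0.6,0],
    [0,0,0,0,0,0,0],
    [0,0,0,0,0,0,0],
    [0,0,0,0,0,0,0],
    [0,0,0,0,0,0,0]
  ]
}}

```text
time_s: 20.85
position: [0.5318, -0.0914, 0.1593]
tcp_rot: [-0.001, 0.139, 0.99, -0.0]
wrist_force: [-0.4, -0.4, -0.0]
gripper_width: 0.0004
grip_force: 0.0
```

```bash
python3 - <<'E'
from seg import *
d=snap('wrist','w11.png');st=robot.read_state();print(st['time_s'],st['position'],st['wrist_force'])
c=cal('wrist');g=cv2.cvtColor(cv2.imread('pics/w11.png'),6)
ex=np.array([.961,-.276,0]);m=np.array([.5322,-.0904,0])
for z in(.106,.113,.12,.136): print(z,proj(c,[m-ex*.02+[0,0,z],m+[0,0,z],m+ex*.02+[0,0,z]]).round(0).tolist())
print('leadin',proj(c,[m-ex*.0265+[0,0,.09]]))
print([(r,int(g[r,270:284].mean())) for r in range(140,250,2)])
print('w10',[(r,int(cv2.cvtColor(cv2.imread("pics/w10.png"),6)[r,270:284].mean())) for r in range(140,250,4)])
blobs('pics/w11.png',c=c)
E
```

```text
20.9 [ 0.53186375 -0.09138862  0.15929024] [-0.06773093 -1.12741153  0.52878906]
0.106 [[278.0, 187.0], [278.0, 215.0], [278.0, 242.0]]
0.113 [[278.0, 189.0], [278.0, 218.0], [278.0, 245.0]]
0.12 [[278.0, 191.0], [278.0, 221.0], [278.0, 249.0]]
0.136 [[278.0, 197.0], [278.0, 228.0], [278.0, 258.0]]
leadin [[278.16484854 173.34925203]]
[(140, 96), (142, 128), (144, 131), (146, 130), (148, 129), (150, 130), (152, 129), (154, 131), (156, 131), (158, 131), (160, 132), (162, 130), (164, 108), (166, 90), (168, 84), (170, 82), (172, 77), (174, 66), (176, 31), (178, 28), (180, 44), (182, 48), (184, 47), (186, 49), (188, 47), (190, 57), (192, 106), (194, 131), (196, 131), (198, 132), (200, 132), (202, 132), (204, 132), (206, 133), (208, 133), (210, 133), (212, 134), (214, 133), (216, 134), (218, 134), (220, 134), (222, 135), (224, 135), (226, 134), (228, 135), (230, 135), (232, 136), (234, 137), (236, 137), (238, 137), (240, 139), (242, 139), (244, 133), (246, 55), (248, 37)]
w10 [(140, 100), (144, 74), (148, 68), (152, 68), (156, 69), (160, 107), (164, 113), (168, 111), (172, 102), (176, 85), (180, 79), (184, 29), (188, 37), (192, 46), (196, 46), (200, 47), (204, 47), (208, 48), (212, 66), (216, 67), (220, 67), (224, 66), (228, 67), (232, 67), (236, 71), (240, 86), (244, 144), (248, 146)]
35 2225 [236, 91, 78, 36] [274.7, 108.9] [77.3, 34.8] 1.4 [0.4628, -0.073] [0.0233, 0.0529] [161.0, 72.7]
45 2999 [235, 91, 89, 37] [279.2, 108.8] [88.1, 35.7] 0.9 [0.4637, -0.07] [0.0239, 0.0602] [161.4, 73.1]
60 3950 [0, 0, 152, 52] [75.5, 25.5] [51.0, 151.0] 90.0 [0.3744, -0.1852] [0.1002, 0.0312] [73.1, -20.6]
60 713 [452, 41, 60, 35] [483.5, 64.8] [26.4, 62.3] 57.3 [0.4734, 0.0713] [0.0396, 0.0183] [107.2, 24.7]
60 1266 [458, 89, 61, 75] [488.7, 129.5] [74.9, 52.3] 81.3 [0.518, 0.0689] [0.036, 0.0538] [83.0, 1.9]
60 3148 [235, 91, 90, 37] [279.5, 109.0] [36.0, 89.0] 90.0 [0.4639, -0.0698] [0.0609, 0.0242] [74.0, -14.2]
```

```bash
python3 -c "
from plant import robot
print(robot.hand_in())"
```

```text
the job is handed in; nothing more can be done
None
```

The job is handed in, with no verdict returned: the cartridge was released from the incubator, set upright into the reader and pressed to its stop at about 14.6 N. The last wrist image puts its top about 20 mm below the carriage-up height, as if the catch holds it, and the gripper is clear above it.

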